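# Ready a conditioning cell: cartridge on its spindle, plug in its sloping port

### The arm

A 6-joint arm with a two-finger parallel gripper is mounted at the origin on the work surface. World frame = base frame: x ahead of the robot, y to its left, z up, the work surface at z = 0. Lengths are in m, angles in rad, forces in N, time in s.
With the tool pointing down it reaches from about 0.35 to 0.975 m from the base axis. Payload 17.4 kg.
Tool frame: the origin (TCP) lies at the very end of the fingers, on their centre line; the grasp point (between the pads) lies 19 mm behind it; z points along the fingers, y is the direction in which the jaws open and shut (so a half turn about z gives the same grasp; the last joint's range is limited). The gripper opens to 85 mm and grips with 20 to 120 N. Pads are 22 mm wide; open, the fingers measure 114 mm over their backs; the gripper's body (76 mm by 85 mm) begins 54 mm behind the grasp point. The pads swing forward as they close: fully open they stand 13 mm farther back than shut.
Start: joints at [-1.358, 0.116, 1.442, -0, 1.584, -0.038], TCP at [0.168, -0.654, 0.231] pointing down, gripper open.
Joint ranges: [-2.83, 2.83], [-0.83, 2.19], [0.07, 2.5], [-1.14, 4.28], [0.01, 3], [-2.97, 2.97]. Speed limits (rad/s): [1.89, 1.89, 2.22, 3.14, 3.14, 3.14].

### API

Orientations are given as a unit quaternion [w, x, y, z].
In Python, from workcell import * gives the robot as it stands.
- The arm moves only by the shell command python3 -m pendant 'ROWS' [FORCE]. ROWS is JSON, one flat list of numbers, 5 for each row, row after row: the shift along the world's x, y, z in m, then the turn about the world's z in degrees, then the closure, from 0 (fully open) to 1 (shut). A call has 1 to 20 rows; each row is the pose to reach, as a shift and turn from the pose measured when the call began; what a row does not reach only later rows make up. A row lasts 1/10 s, in which the tool goes at most 50 mm and 8.59 degrees, less where a joint would pass 70% of its speed; a pose out of reach is approached as far as the arm can. A call with a gripper value outside its range is refused whole. The fingers move at their own pace and stop on an object; FORCE is the grip in N (left out, the last holds). Time passes only in rows, so rows that repeat a pose let the fingers close. It gives the time, the measured TCP pose, the force and the opening at its end, in the units of the state.
- get_obs(): the state, without advancing time (a new reading comes with each control period).
- capture(name): name is "scene" or "top" or "wrist"; returns a dict with "img" (480x640x3 uint8, blue, green, red), "range_z" (480x640 float32, m along the optical axis (not along the pixel's ray), 0 where there is no reading), "mtx" (3x3 intrinsics, pixels), "pose" (4x4, takes a point from camera to world coordinates). Camera axes: x right, y down, z forward; pixel columns grow to the right and rows downward; lengths in m; the calibration is good to about 2 mm. A picture is of the moment at which its call begins.
- sign_off(): hands the job in, once; it reports no verdict.
The state is a dict: "t": time; "qpos": joint angles; "qvel": joint speeds; "tau": joint torques, N m; "ee_pos": TCP position; "tool_rot": TCP orientation; "wrist_force": force on the tool from outside, world axes, zero at the start; "ft_torque": the same for the moment, N m; "grip_width": finger opening in m.
Only numpy, scipy, OpenCV 4.12 (cv2) and the standard library are available. Lean on these libraries where they do the work, as an engineer would, in place of code of your own. Each camera call takes 0.05 s, during which the arm holds its last target. There are 200 camera calls.

### The job

Get the small conditioning cell ready for a run: first take the blue drying cartridge off the grey mat and lower it gently, without dropping it, onto the cell's upright spindle until it sits flat on the round seat, and let go of it. Then set the orange tapered plug from the white rack into the cell's sloping port, pushed fully home so that its flange lies flush on the rim all round. Leave the yellow cartridge, the grey plug and the other things on the bench where they are.

Things in the scene. Friction and masses are not known exactly. Their poses are not given: they have to be found in the camera images.
- cell: Conditioning cell, fixed: white base 200 (x) x 300 (y) x 50 mm high, origin under its centre, front (display) faces its -x, towards the robot. On its deck, at +y, the spindle with its seat; at -y the port: a wedge-shaped steel block with a 30 degree sloping neck at its -x side, and behind the neck (x 5 to 100 mm, y -140 to -20 mm) a steel housing up to z 135 mm. Yaw varies by about +-0.2 rad.
- spindle_seat (a point): Centre of the top of the aluminium seat disc (66 mm across, 53 mm above the bench), at cell (-30, 85, 53) mm. Here the upright steel spindle begins: 13 mm diameter, 70 mm tall, its last 8 mm tapering to a 6 mm tip. Axes as the cell's (z up).
- port_mouth (a point): Centre of the mouth (rim plane) of the port's aluminium neck, at cell (-60, -80, 150) mm. Its z axis is the neck's axis, pointing out of the neck: 30 degrees from vertical, leaning to the cell's -x (towards the robot); its y is the cell's y. Neck: bore 32 mm diameter, 50 mm deep, outside 44 mm diameter. The plug goes in along -z.
- rack: White plastic rack, fixed, 90 (x) x 180 (y) x 55 mm high, origin under its centre, two 37 mm holes at y -45 and +45 mm, each holding a plug upright. Stands on the robot's left or right.
- plug_orange: Orange plug for the port. Origin: centre of the flange's underside; z along its axis to the knob. Below the flange a tapered body 42 mm long, 29 mm diameter at the flange, 22 mm at the tip; flange 42 mm diameter, z 0 to 6 mm; grip knob 22 mm diameter, z 6 to 40 mm. 50 to 100 g. Starts upright in either rack hole, flange on the rack's top, within 2 mm of the hole's centre.
- plug_grey: Grey plug, same flange and knob, too fat for the port (31 to 34 mm). Stays in the other rack hole.
- mat: Grey rubber mat, fixed, 110 (x) x 210 (y) x 6 mm, origin under its centre, holds the two cartridges. On the side of the robot away from the rack.
- spool_blue: Fresh drying cartridge, a spool with blue drum. Origin: centre of the underside, z up. Drum 54 mm diameter (white foot 55 mm), z 0 to 34 mm; white grip collar 30 mm diameter, z 34 to 64 mm; through bore 16 mm diameter along z. 110 to 220 g. At the start upright on the mat, at either place.
- spool_yellow: Spent cartridge, the same with a yellow drum. Stays on the mat.
- test_block: Steel hardness test disc, 60 mm diameter, 16 mm high, loose between the robot and the cell; origin under its centre. Leave.
- screwdriver: Screwdriver lying to the left of the cell. Leave.
- spanner: Spanner lying to the right of the cell. Leave.
Not all that is in view belongs to the job. Of the things that look like the plug_orange, the smallest one is meant.

How it is judged:
On the way, in this order (a step that is already met when the one before it is completed fails the run):
1. the blue cartridge sits on the spindle's seat and has been let go (distance between spool_blue and spindle_seat below 0.004 m and angle between spool_blue's own z axis and vertical below 0.08 rad and contact force between the fingers and spool_blue below 0.1 N), for 0.2 s.
2. the orange plug is fully home in the port (distance between plug_orange and port_mouth below 0.004 m and angle between the z axis of plug_orange and the z axis of port_mouth, either way round below 0.09 rad), for 0.2 s.
At the end, for the whole second after the job is handed in: The blue cartridge is on the spindle with its underside within 4 mm of the seat's centre and upright within 0.08 rad, and the orange plug is in the port with the centre of its flange's underside within 4 mm of the centre of the mouth and its axis within 0.09 rad of the neck's; both are at rest (all of step 2 and distance between spool_blue and spindle_seat below 0.004 m and angle between spool_blue's own z axis and vertical below 0.08 rad and linear speed of each of spool_blue, plug_orange below 0.02 m/s); the robot touches nothing.
It fails at once if the yellow cartridge or the grey plug is moved more than 30 mm (distance of any of spool_yellow, plug_grey from where it was at the start of the episode above 0.03 m).
It fails at once if another loose thing on the bench is moved more than 30 mm (distance of any of test_block, screwdriver, spanner from where it was at the start of the episode above 0.03 m).
It fails at once if the blue cartridge is rammed against the cell (more than 60 N) (contact force between spool_blue and cell above 60 N).
It fails at once if the blue cartridge is dropped onto the seat (falls free over the spindle, as from some 10 mm or more) (horizontal distance between spool_blue and spindle_seat below 0.015 m and contact force between the fingers and spool_blue below 0.1 N and linear speed of spool_blue above 0.45 m/s).
It also fails if it takes over 64 s, if anything falls off the work surface, if the arm or the gripper's body presses on something with over 40 N, if the wrist force passes 120 N, or if a joint passes its speed limit or range.

## Working session

There is one attempt and no reset: what is moved stays moved. The work goes in short steps, Python scripts to look and compute and a shell command to move; the robot and the scene stay as the last step left them, time stands still between calls to the robot, and variables do not carry over. Pictures are saved under pics/ and viewed, about 8 in all and at most 12, crops included, and the job is handed in when it is done.

```bash
mkdir -p pics; ls; cat > h.py <<'E'
import numpy as np, cv2
from workcell import *
def cap(n,f=None):
    c=capture(n)
    if f: cv2.imwrite('pics/'+f,c['img'])
    return c
def cloud(c):
    z=c['range_z'].astype(float);v,u=np.indices(z.shape);K=c['mtx']
    P=np.stack([(u-K[0,2])/K[0,0]*z,(v-K[1,2])/K[1,1]*z,z],-1)
    W=P@c['pose'][:3,:3].T+c['pose'][:3,3]
    W[z==0]=np.nan
    return W
E
python3 - <<'E'
from h import *
a=cap('top');b=cap('scene')
np.savez('s0.npz',ti=a['img'],tw=cloud(a),si=b['img'],sw=cloud(b))
cv2.imwrite('pics/top0.png',a['img']);cv2.imwrite('pics/scene0.png',b['img'])
print(a['pose'],b['pose'],get_obs())
E
```

```text
pics
[[ 0.01413007 -0.9973883   0.07083025  0.39280603]
 [-0.99979653 -0.01307326  0.01536183 -0.03893599]
 [-0.01439573 -0.0710329  -0.99737009  1.50091864]
 [ 0.          0.          0.          1.        ]] [[ 0.60835198  0.53207077 -0.58890454  1.29304782]
 [ 0.79365677 -0.40399805  0.45485659 -0.63496303]
 [ 0.00409961 -0.74410098 -0.66805458  0.9935143 ]
 [ 0.          0.          0.          1.        ]] {'t': 0.1, 'qpos': array([-1.35781635e+00,  1.16436240e-01,  1.44224464e+00, -1.64795379e-05,
        1.58395637e+00, -3.78353663e-02]), 'qvel': array([ 5.03643946e-05, -6.40563251e-04, -3.31469663e-04, -5.48453734e-04,
       -7.81002114e-04, -2.74348609e-04]), 'tau': array([ 2.93753990e-03, -7.33664274e+01, -6.33791971e+01,  8.77212210e-05,
        5.33160288e-03, -1.83979637e-05]), 'ee_pos': array([ 0.16745738, -0.65371736,  0.23060851]), 'tool_rot': array([-5.19575233e-04,  9.92146636e-01,  1.25079094e-01, -5.38878764e-05]), 'wrist_force': array([-0.71098155,  0.17860622,  0.16114426]), 'ft_torque': array([ 0.01610359,  0.03082286, -0.00323644]), 'grip_width': 0.08547113064842482}
```

View pics/top0.png

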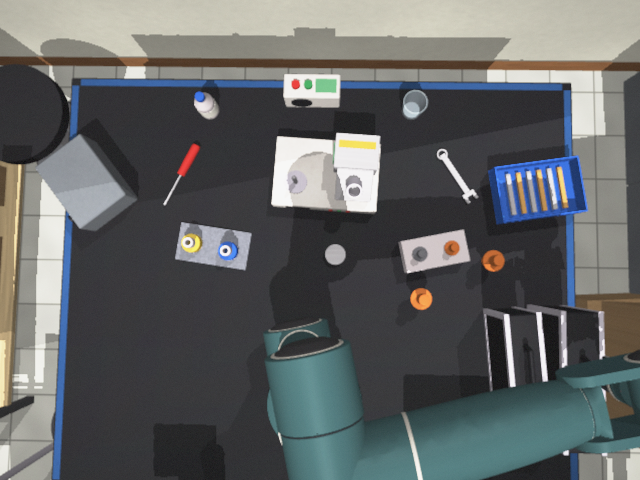

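View pics/scene0.png

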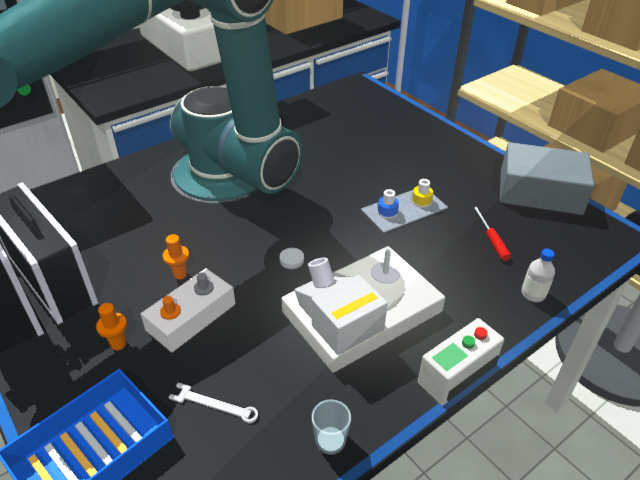

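The top view shows the blue cartridge at pixel (228,250), yellow at (190,242), cell spindle at (296,180), port neck at (353,187), the rack's orange plug at (452,247) and the grey one at (420,254). Two larger orange plugs stand on the bench at (493,260) and (421,298).

```bash
python3 - <<'E'
from h import *
d=np.load('s0.npz')
for k in 'ts':
    I=d[k+'i'].astype(int);W=d[k+'w'];hsv=cv2.cvtColor(d[k+'i'],cv2.COLOR_BGR2HSV)
    x,y,z=W[...,0],W[...,1],W[...,2]
    def st(n,m):
        p=W[m]; 
        if len(p)>5: print(k,n,len(p),'mean',p.mean(0).round(4),'min',p.min(0).round(3),'max',p.max(0).round(3),'mid',((p.min(0)+p.max(0))/2).round(4)); return p
    # blue cartridge region / collar tops
    if k=='t':
        bx=lambda u0,u1,v0,v1: (lambda m:(m.__setitem__((slice(v0,v1),slice(u0,u1)),True),m)[1])(np.zeros(z.shape,bool))
        st('blue collar',bx(212,245,235,266)&(z>.055))
        st('yel collar',bx(176,205,228,258)&(z>.055))
        p=st('mat',bx(168,258,215,275)&(z>.003)&(z<.012)); print(cv2.minAreaRect((p[:,:2]*1000).astype('f4')))
        st('orange knob',bx(440,466,233,262)&(z>.075))
        st('grey knob',bx(408,432,240,268)&(z>.075))
        p=st('rack',bx(390,480,220,280)&(z>.045)&(z<.063)); print(cv2.minAreaRect((p[:,:2]*1000).astype('f4')))
        p=st('base',bx(262,392,125,220)&(z>.04)&(z<.056)); print(cv2.minAreaRect((p[:,:2]*1000).astype('f4')))
        st('spindle',bx(280,315,160,200)&(z>.07))
        st('neck',bx(335,375,170,205)&(z>.14))
        st('test',bx(320,350,240,268)&(z>.008))
    else:
        st('blue',(hsv[...,0]>105)&(hsv[...,0]<125)&(hsv[...,1]>150)&(abs(x-.38)<.12)&(abs(y-.2)<.15)&(z>.01))
        st('spindle',(z>.075)&(z<.12)&(abs(x-.55)<.05)&(abs(y-.04)<.05))
        st('neck',(z>.13)&(z<.165)&(abs(x-.52)<.06)&(abs(y+.1)<.06))
        st('orange',(hsv[...,0]<15)&(hsv[...,1]>170)&(abs(x-.39)<.05)&(abs(y+.3)<.06)&(z>.063))
E
```

```text
t blue collar 74 mean [0.4353 0.2567 0.0677] min [0.421 0.243 0.057] max [0.449 0.27  0.075] mid [0.4347 0.2569 0.066 ]
t yel collar 78 mean [0.4567 0.3628 0.0667] min [0.444 0.349 0.055] max [0.47  0.379 0.075] mid [0.4572 0.364  0.0653]
t mat 1726 mean [0.4514 0.3029 0.006 ] min [0.364 0.174 0.003] max [0.54  0.439 0.012] mid [0.4523 0.3069 0.0075]
((452.45916748046875, 306.8835144042969), (172.91635131835938, 262.97711181640625), 0.8220760822296143)
t orange knob 59 mean [ 0.4513 -0.3749  0.0913] min [ 0.442 -0.387  0.076] max [ 0.462 -0.365  0.101] mid [ 0.452  -0.3762  0.0888]
t grey knob 54 mean [ 0.4335 -0.2866  0.0913] min [ 0.425 -0.298  0.078] max [ 0.444 -0.277  0.099] mid [ 0.4345 -0.2878  0.0887]
t rack 1898 mean [ 0.4421 -0.3308  0.0539] min [ 0.383 -0.428  0.045] max [ 0.503 -0.235  0.063] mid [ 0.4433 -0.3312  0.0541]
((442.3382263183594, -331.7286071777344), (90.12661743164062, 182.13572692871094), 11.603760719299316)
t base 4659 mean [0.651  0.0193 0.0487] min [ 0.551 -0.175  0.04 ] max [0.767 0.133 0.056] mid [ 0.6592 -0.0208  0.048 ]
((658.7590942382812, -21.554916381835938), (300.2478942871094, 202.68690490722656), 86.46768188476562)
t spindle 30 mean [0.6325 0.0642 0.1079] min [0.628 0.059 0.079] max [0.641 0.071 0.124] mid [0.6346 0.0652 0.1018]
t neck 122 mean [ 0.6027 -0.0979  0.1492] min [ 0.578 -0.118  0.14 ] max [ 0.624 -0.078  0.163] mid [ 0.6009 -0.098   0.1518]
t test 325 mean [ 0.4301 -0.0506  0.0149] min [ 0.4   -0.084  0.008] max [ 0.458 -0.023  0.022] mid [ 0.429  -0.0535  0.0152]
s blue 246 mean [0.4454 0.2435 0.0307] min [0.408 0.227 0.011] max [0.465 0.278 0.046] mid [0.4364 0.2528 0.028 ]
s neck 12 mean [ 0.5783 -0.1007  0.1402] min [ 0.575 -0.113  0.137] max [ 0.58  -0.09   0.142] mid [ 0.5776 -0.1013  0.1396]
```

```bash
python3 -m pendant '[0.28,0.35,0,-18,0, 0.28,0.35,0,-18,0, 0.28,0.35,0,-18,0, 0.28,0.35,0,-18,0, 0.28,0.35,0,-18,0, 0.28,0.35,0,-18,0, 0.28,0.35,0,-18,0, 0.28,0.35,0,-18,0, 0.28,0.35,0,-18,0, 0.267,0.78,0,-18,0, 0.267,0.78,0,-18,0, 0.267,0.78,0,-18,0, 0.267,0.78,0,-18,0, 0.267,0.78,0,-18,0, 0.267,0.78,0,-18,0, 0.267,0.78,0,-18,0, 0.267,0.78,0,-18,0, 0.267,0.78,0,-18,0, 0.267,0.78,0,-18,0, 0.267,0.78,0,-18,0]' && python3 - <<'E'
from h import *
c=cap('wrist','w1.png');W=cloud(c)
np.savez('w1.npz',i=c['img'],w=W)
o=get_obs();print(o['t'],o['ee_pos'],o['tool_rot'],c['pose'])
h=cv2.cvtColor(c['img'],cv2.COLOR_BGR2HSV)
z=W[...,2];m=(z>.06)&(z<.08)&(abs(W[...,0]-.435)<.03)&(abs(W[...,1]-.257)<.03)
p=W[m];print(len(p), p.size and (p.mean(0),p.min(0),p.max(0)))
E
```

```text
t: 2.1
ee_pos: [0.4343, 0.1265, 0.2303]
tool_rot: [-0.0, 1.0, -0.031, -0.0]
wrist_force: [0.6, -0.6, 0.5]
grip_width: 0.0857
2.15 [0.43442248 0.12589359 0.2304346 ] [-3.44488108e-04  9.99502649e-01 -3.15328623e-02 -1.22134658e-04] [[-6.20763930e-02 -9.49643289e-01 -3.07122361e-01  5.13338787e-01]
 [-9.98071376e-01  5.91329117e-02  1.88898593e-02  1.21357973e-01]
 [ 2.22411289e-04  3.07702652e-01 -9.51482542e-01  3.72504819e-01]
 [ 0.00000000e+00  0.00000000e+00  0.00000000e+00  1.00000000e+00]]
863 (array([0.43456869, 0.25407748, 0.06785465]), array([0.41927902, 0.2399901 , 0.06002406]), array([0.44863257, 0.2697067 , 0.07150121]))
```

View pics/w1.png

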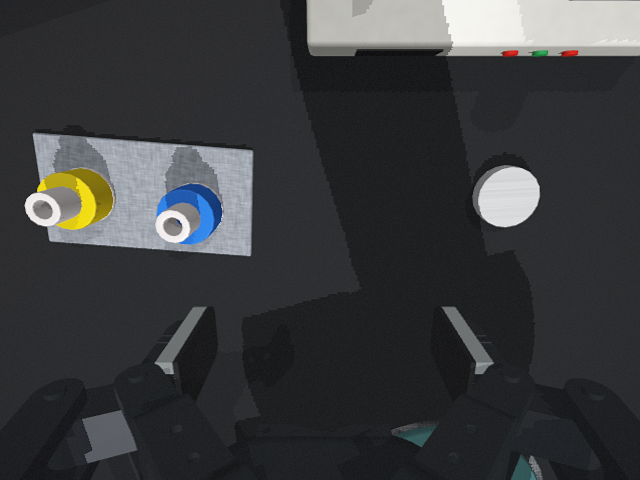

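The wrist view shows the blue cartridge's collar at pixel (172,226) and the yellow one at (42,209). I take the blue collar at (0.4345, 0.256).

```bash
python3 -m pendant '[0,0.13,0,0,0, 0,0.13,0,0,0, 0,0.13,0,0,0, 0,0.13,-0.04,0,0, 0,0.13,-0.08,0,0, 0,0.13,-0.12,0,0, 0,0.13,-0.15,0,0, 0,0.13,-0.17,0,0, 0,0.13,-0.184,0,0, 0,0.13,-0.184,0,0, 0,0.13,-0.184,0,1, 0,0.13,-0.184,0,1, 0,0.13,-0.184,0,1, 0,0.13,-0.184,0,1, 0,0.13,-0.184,0,1, 0,0.13,-0.184,0,1, 0,0.13,-0.184,0,1, 0,0.13,-0.184,0,1, 0,0.13,-0.184,0,1]' 40
```

```text
t: 4.05
ee_pos: [0.4348, 0.256, 0.0474]
tool_rot: [-0.001, 1.0, -0.031, 0.0]
wrist_force: [-1.0, -2.1, 6.1]
grip_width: 0.0291
```

```bash
python3 -m pendant '[0,0,0.04,0,1, 0,0,0.08,0,1, 0,0,0.12,0,1, 0,0,0.15,0,1, 0.035,-0.035,0.15,0,1, 0.07,-0.07,0.15,0,1, 0.105,-0.105,0.15,0,1, 0.14,-0.14,0.15,0,1, 0.17,-0.165,0.15,0,1, 0.19,-0.183,0.15,0,1, 0.1996,-0.191,0.15,0,1, 0.1996,-0.191,0.15,0,1, 0.1996,-0.191,0.15,0,1]' && python3 - <<'E'
from h import *
o=get_obs();print(o['ee_pos'],o['wrist_force'])
a=cap('scene');W=cloud(a);np.savez('s2.npz',i=a['img'],w=W)
T=a['pose'];K=a['mtx']
def px(p):
    q=T[:3,:3].T@(np.array(p)-T[:3,3]);q=K@q;return (q[:2]/q[2]).round(1)
print(px((.6344,.0651,.123)),px((.6344,.0651,.053)))
u,v=px((.6344,.0651,.15)).astype(int)
cv2.imwrite('pics/s2.png',cv2.resize(a['img'][v-70:v+70,u-90:u+90],None,fx=4,fy=4,interpolation=cv2.INTER_CUBIC))
h=cv2.cvtColor(a['img'],cv2.COLOR_BGR2HSV)
m=(h[...,0]>105)&(h[...,0]<125)&(h[...,1]>150)&(np.hypot(W[...,0]-.634,W[...,1]-.065)<.06)&(W[...,2]>.12)
p=W[m];print(len(p))
from scipy.optimize import least_squares
r=least_squares(lambda c:np.hypot(p[:,0]-c[0],p[:,1]-c[1])-.027,[.634,.065],loss='soft_l1',f_scale=.001);print(r.x,p[:,2].min(),p[:,2].max(),u-90,v-70)
m=(W[...,2]>.06)&(W[...,2]<.12)&(np.hypot(W[...,0]-.634,W[...,1]-.065)<.02);p=W[m];print(len(p))
r=least_squares(lambda c:np.hypot(p[:,0]-c[0],p[:,1]-c[1])-.0065,[.634,.065],loss='soft_l1',f_scale=.001);print(r.x)
E
```

```text
t: 5.35
ee_pos: [0.6339, 0.0656, 0.1973]
tool_rot: [-0.001, 1.0, -0.031, 0.0]
wrist_force: [-0.1, 0.8, -2.7]
grip_width: 0.0289
[0.63385565 0.06564693 0.19726974] [-0.14860408  0.77449299 -2.7118584 ]
[388.7 248.5] [386.2 271.3]
376
[0.63210929 0.06667007] 0.15730972637523077 0.19291661824732376 299 169
116
[0.63341237 0.06404135]
```

View pics/s2.png

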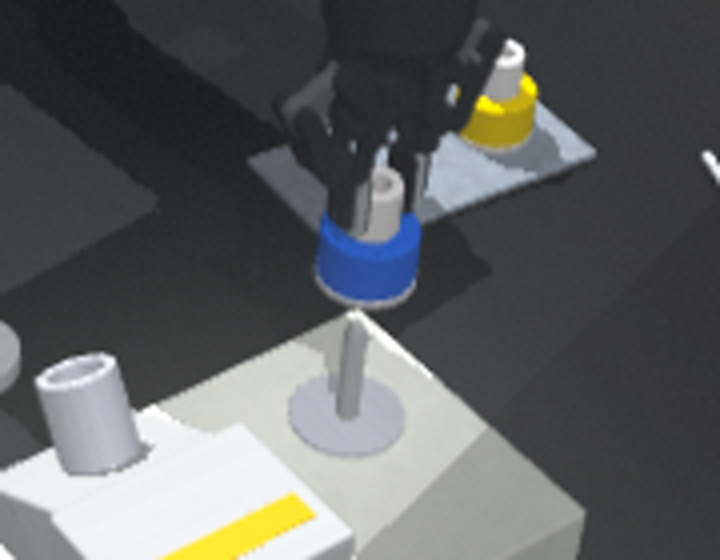

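```bash
cat >> h.py <<'E'
def proj(c,p):
    T=c['pose'];q=(np.atleast_2d(p)-T[:3,3])@T[:3,:3];q=q@c['mtx'].T;return q[:,:2]/q[:,2:]
E
python3 - <<'E'
from h import *
a=cap('scene');o=get_obs();print(o['ee_pos'])
e=o['ee_pos']
P=[[e[0],e[1],z] for z in (.154,.156,.190,.220)]+[[.6344,.0651,.123],[.6344,.0651,.053],[.4567,.363,.006],[.4567,.363,.070]]
print(((proj(a,P)-[299,169])*4).round(0))
t=cap('top');d=np.load('s0.npz');h=cv2.cvtColor(t['img'],cv2.COLOR_BGR2HSV);W=cloud(a)
hs=cv2.cvtColor(a['img'],cv2.COLOR_BGR2HSV)
m=(hs[...,0]>105)&(hs[...,0]<125)&(hs[...,1]>150)&(np.hypot(W[...,0]-.634,W[...,1]-.065)<.06)&(W[...,2]>.12)
p=W[m]
from scipy.optimize import least_squares
def f(c):
    ax=np.array([c[2],c[3],1]);ax/=np.linalg.norm(ax);q=p-np.array([c[0],c[1],.17]);return np.linalg.norm(np.cross(q,ax),axis=1)-.027
s=(p[:,2]<.184)
p=p[s];r=least_squares(f,[.634,.065,0,0],loss='soft_l1',f_scale=.001);print(r.x,len(p))
cv2.imwrite('pics/t2.png',t['img'])
E
```

```text
[0.63368748 0.06602549 0.19761014]
[[364. 274.]
 [364. 271.]
 [370. 223.]
 [375. 179.]
 [359. 318.]
 [349. 409.]
 [492. 125.]
 [503.  48.]]
[ 0.63257657  0.06672301  0.04030907 -0.03535269] 198
```

The crop shows the cartridge's foot centred about 1 px right of the spindle tip at (356,318) in the crop. So I shift it 2 mm towards -y and go down onto the tip, watching the force.

```bash
python3 -m pendant '[0.0005,-0.002,0,0,1, 0.0005,-0.002,-0.012,0,1, 0.0005,-0.002,-0.024,0,1, 0.0005,-0.002,-0.030,0,1, 0.0005,-0.002,-0.034,0,1, 0.0005,-0.002,-0.038,0,1, 0.0005,-0.002,-0.042,0,1, 0.0005,-0.002,-0.045,0,1, 0.0005,-0.002,-0.045,0,1]'
```

```text
t: 6.4
ee_pos: [0.6342, 0.0639, 0.1523]
tool_rot: [-0.001, 1.0, -0.031, 0.0]
wrist_force: [0.6, -0.2, -1.7]
grip_width: 0.0289
```

```bash
python3 -m pendant '[0,0,-0.008,0,1, 0,0,-0.016,0,1, 0,0,-0.024,0,1, 0,0,-0.032,0,1, 0,0,-0.040,0,1, 0,0,-0.046,0,1, 0,0,-0.051,0,1, 0,0,-0.054,0,1, 0,0,-0.056,0,1, 0,0,-0.056,0,1]'
```

```text
t: 7.4
ee_pos: [0.6341, 0.064, 0.0962]
tool_rot: [-0.001, 1.0, -0.031, 0.0]
wrist_force: [-0.1, -0.4, -2.6]
grip_width: 0.0291
```

```bash
python3 -m pendant '[0,0,-0.001,0,1, 0,0,-0.002,0,1, 0,0,-0.0025,0,1, 0,0,-0.003,0,1, 0,0,-0.003,0,1]'
```

```text
t: 7.9
ee_pos: [0.6345, 0.0639, 0.0944]
tool_rot: [-0.001, 1.0, -0.031, 0.001]
wrist_force: [-2.4, -2.0, 8.3]
grip_width: 0.0288
```

```bash
python3 -m pendant '[0,0,0,0,0.4, 0,0,0,0,0.4, 0,0,0,0,0.4, 0,0,0,0,0.4, 0,0,0,0,0.4, 0,0,0.02,0,0.4, 0,0,0.05,0,0.4, 0,0,0.09,0,0.4, 0,0,0.13,0,0.4, 0,0,0.16,0,0.4, 0,0,0.16,0,0.4]' && python3 - <<'E'
from h import *
from scipy.optimize import least_squares
a=cap('scene','s3.png');W=cloud(a);hs=cv2.cvtColor(a['img'],cv2.COLOR_BGR2HSV)
m=(hs[...,0]>105)&(hs[...,0]<125)&(hs[...,1]>150)&(np.hypot(W[...,0]-.634,W[...,1]-.065)<.06)
p=W[m];print(len(p),p[:,2].min(),p[:,2].max())
p=p[p[:,2]<.083]
r=least_squares(lambda c:np.linalg.norm(np.cross(p-np.array([c[0],c[1],.06]),np.array([c[2],c[3],1])/np.sqrt(1+c[2]**2+c[3]**2)),axis=1)-.027,[.634,.065,0,0],loss='soft_l1',f_scale=.001);print(r.x)
m=(W[...,2]>.108)&(W[...,2]<.13)&(np.hypot(W[...,0]-.634,W[...,1]-.065)<.025);q=W[m];print(len(q),q.mean(0),q.max(0),np.percentile(q[:,2],[20,50,80]))
cv2.imwrite('pics/s3c.png',cv2.resize(a['img'][160:320,270:470],None,fx=4,fy=4,interpolation=cv2.INTER_CUBIC))
E
```

```text
t: 9.0
ee_pos: [0.6356, 0.0639, 0.2596]
tool_rot: [-0.001, 1.0, -0.031, 0.004]
wrist_force: [-0.8, -0.4, -0.1]
grip_width: 0.0509
260 0.05717591614472184 0.5018811399573064
[ 0.63345622  0.065314    0.00954238 -0.01916233]
127 [0.63665119 0.06164391 0.11543027] [0.65326199 0.07841863 0.12569399] [0.11284276 0.11556154 0.11793687]
```

View pics/s3c.png

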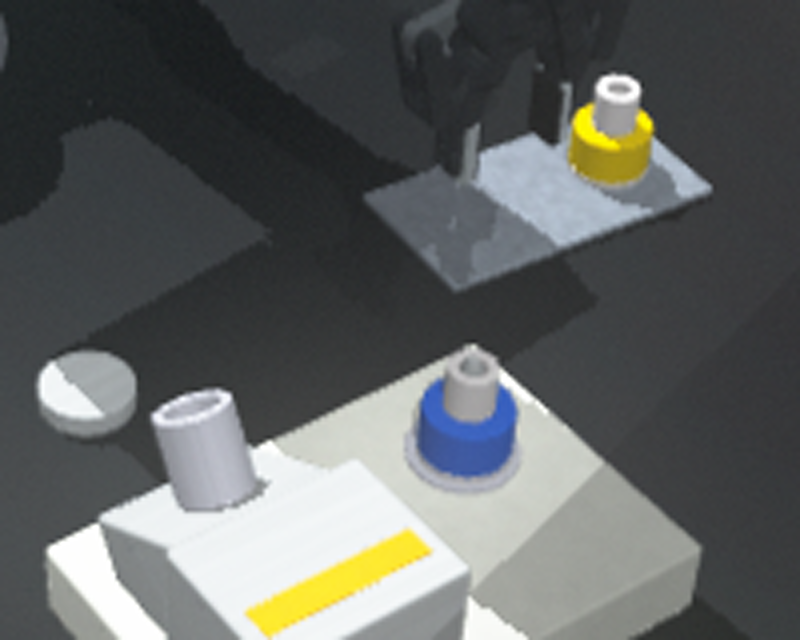

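The crop shows the blue cartridge sitting flat on the seat at (467,430), upright and released. The yellow cartridge and the test disc are untouched. Next is the orange plug in the rack.

```bash
python3 -m pendant '[-0.017,-0.04,0,0,0.3, -0.034,-0.08,0,0,0.3, -0.052,-0.125,0,0,0.3, -0.07,-0.17,0,0,0.3, -0.09,-0.215,0,0,0.3, -0.109,-0.26,0,0,0.3, -0.127,-0.305,0,0,0.3, -0.146,-0.35,0,0,0.3, -0.165,-0.39,0,0,0.3, -0.18,-0.42,-0.02,0,0.3, -0.184,-0.4395,-0.05,0,0.3, -0.184,-0.4395,-0.07,0,0.3, -0.184,-0.4395,-0.07,0,0.3]' && python3 - <<'E'
from h import *
c=cap('wrist');W=cloud(c);x,y,z=W[...,0],W[...,1],W[...,2]
print(get_obs()['ee_pos'])
m=(z>.088)&(z<.1)&(np.hypot(x-.4514,y+.3755)<.025);p=W[m];print(len(p),p.mean(0),p.min(0),p.max(0))
m=(z>.05)&(z<.059)&(abs(x-.44)<.12)&(abs(y+.33)<.15);p=W[m];print(cv2.minAreaRect((p[:,:2]*1000).astype('f4')))
E
```

```text
t: 10.35
ee_pos: [0.4496, -0.3751, 0.1821]
tool_rot: [-0.003, 1.0, -0.031, 0.0]
wrist_force: [-0.1, 0.0, -0.2]
grip_width: 0.0595
[ 0.45038703 -0.37513757  0.18461047]
852 [ 0.4513649  -0.37957919  0.09412948] [ 0.43993283 -0.39035034  0.08815193] [ 0.46122954 -0.36906774  0.09625261]
((412.059326171875, -366.5533447265625), (160.16287231445312, 232.6075439453125), 11.65453815460205)
```

```bash
python3 -m pendant '[0.001,-0.002,-0.03,0,0.3, 0.001,-0.002,-0.06,0,0.3, 0.001,-0.002,-0.09,0,0.3, 0.001,-0.002,-0.105,0,0.3, 0.001,-0.002,-0.115,0,0.3, 0.001,-0.002,-0.115,0,0.3, 0.001,-0.002,-0.115,0,1, 0.001,-0.002,-0.115,0,1, 0.001,-0.002,-0.115,0,1, 0.001,-0.002,-0.115,0,1, 0.001,-0.002,-0.115,0,1, 0.001,-0.002,-0.115,0,1, 0.001,-0.002,-0.115,0,1]' 25
```

```text
t: 11.7
ee_pos: [0.4518, -0.3775, 0.0709]
tool_rot: [-0.001, 1.0, -0.031, 0.002]
wrist_force: [-0.9, 1.1, 7.3]
grip_width: 0.0208
```

```bash
python3 -m pendant '[0,0,0.02,0,1, 0,0,0.06,0,1, 0,0,0.10,0,1, 0,0,0.14,0,1, 0,0,0.17,0,1, 0,0,0.17,0,1]' && python3 - <<'E'
from h import *
from scipy.optimize import least_squares
d=np.load('s0.npz');g=-np.radians(3.53)
ex=np.array([np.cos(g),np.sin(g),0]);ey=np.array([-ex[1],ex[0],0])
a=-.5*ex+np.array([0,0,.866]);v=np.cross(ey,a)
M=np.array([.594,-.0977,.150])
for k in 'ts':
    W=d[k+'w'].reshape(-1,3);q=W-M;U=q@a;V=q@v;Y=q@ey
    R=np.hypot(V,Y);s=(abs(U)<.006)&(R<.026)&(R>.013)
    print(k,s.sum(),'U',np.median(U[s]),'V',V[s].min(),V[s].max(),'Y',Y[s].min(),Y[s].max())
    s=(U<-.004)&(U>-.03)&(R<.028)&(R>.016);n=s.sum();print(' wall',n)
    if n>15:
        P=np.c_[V[s],Y[s]];print(least_squares(lambda c:np.hypot(P[:,0]-c[0],P[:,1]-c[1])-.022,[0,0],loss='soft_l1',f_scale=.001).x)
c=cap('wrist');W=cloud(c);print(get_obs()['ee_pos'])
t=cap('scene');cv2.imwrite('pics/s4.png',cv2.resize(t['img'][120:360,80:400],None,fx=2.4,fy=2.4))
E
```

```text
t: 12.3
ee_pos: [0.4526, -0.3783, 0.2464]
tool_rot: [0.001, 1.0, -0.031, 0.005]
wrist_force: [0.1, -0.0, -1.0]
grip_width: 0.021
t 96 U -0.0020735046896120345 V -0.020053260021798414 0.02326028811706765 Y -0.020546503924212874 0.020341886246123524
 wall 92
[ 0.00018367 -0.00016608]
s 137 U -0.0019914221528912405 V -0.022024600744001064 0.024732082405818243 Y -0.024856657883342022 0.019371109706771975
 wall 268
[-0.00047871 -0.0012408 ]
[ 0.4522632 -0.3779472  0.2434839]
```

View pics/s4.png

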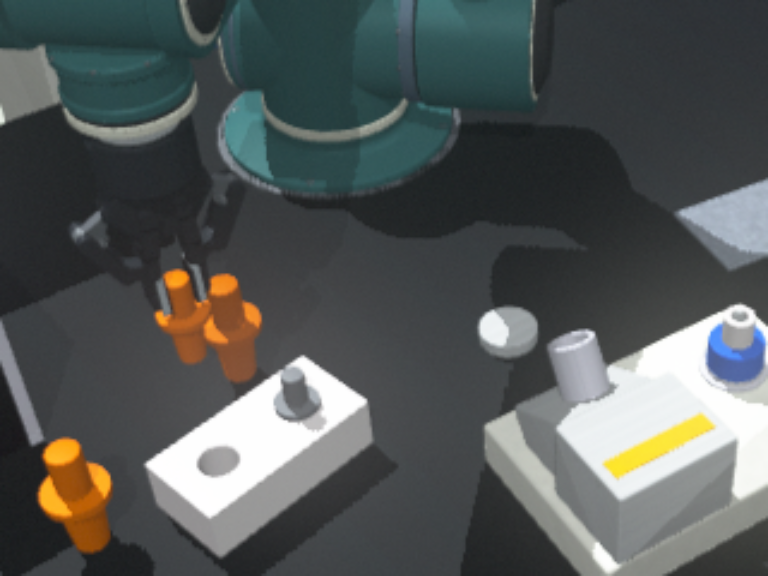

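The view shows the plug upright in the jaws at (183,310). The rack's left hole at (218,460) is empty and the grey plug is in place. Next I work out the tilting insertion path.

```bash
python3 - <<'E'
from h import *
g=-np.radians(3.53)
ex=np.array([np.cos(g),np.sin(g),0]);ey=np.array([-ex[1],ex[0],0]);ez=np.array([0,0,1.])
a=-.5*ex+.866*ez;v=.866*ex+.5*ez
M=np.array([.594,-.098,.1495])
zp=.031;c=zp-.0159
o=get_obs()['ee_pos'];print(o)
for dd,ph,t in [(-20,30,-3.6),(-8,30,-3.6),(5,30,-3.6),(8,28,-3.8),(12,22,-4),(16,17,-4),(20,13,-3.5),(25,9,-3),(30,5,-2),(36,2,-1),(42,0,0),(43,0,0)]:
    f=np.radians(ph);ax=np.cos(f)*a+np.sin(f)*v
    T=M-dd/1e3*a+t/1e3*v+(.042+zp)*ax-c*ez
    print(dd,ph,T.round(4),(T-o).round(4))
E
```

```text
[ 0.45189191 -0.37759065  0.24143178]
-20 30 [ 0.5809 -0.0972  0.2229] [ 0.129   0.2804 -0.0185]
-8 30 [ 0.5869 -0.0976  0.2125] [ 0.135   0.28   -0.0289]
5 30 [ 0.5934 -0.098   0.2013] [ 0.1415  0.2796 -0.0402]
8 28 [ 0.5922 -0.0979  0.1985] [ 0.1403  0.2797 -0.0429]
12 22 [ 0.5864 -0.0975  0.1943] [ 0.1345  0.2801 -0.0471]
16 17 [ 0.5821 -0.0973  0.1897] [ 0.1302  0.2803 -0.0518]
20 13 [ 0.5797 -0.0971  0.1851] [ 0.1278  0.2805 -0.0563]
25 9 [ 0.5778 -0.097   0.1794] [ 0.1259  0.2806 -0.062 ]
30 5 [ 0.5765 -0.0969  0.1736] [ 0.1246  0.2807 -0.0679]
36 2 [ 0.5769 -0.0969  0.1672] [ 0.125   0.2806 -0.0743]
42 0 [ 0.5785 -0.097   0.1612] [ 0.1266  0.2805 -0.0802]
43 0 [ 0.579  -0.0971  0.1604] [ 0.1271  0.2805 -0.0811]
```

```bash
python3 -m pendant '[0.02,0.04,0,0,1, 0.04,0.08,0,0,1, 0.06,0.125,0,0,1, 0.08,0.17,0,0,1, 0.1,0.21,0,0,1, 0.115,0.245,0,0,1, 0.125,0.27,0,0,1, 0.129,0.28,0,0,1, 0.129,0.28,-0.01,0,1, 0.129,0.28,-0.018,0,1, 0.129,0.28,-0.018,0,1, 0.129,0.28,-0.018,0,1]' && python3 - <<'E'
from h import *
from scipy.optimize import least_squares
a=cap('scene');W=cloud(a);o=get_obs()['ee_pos'];print(o)
u,v=proj(a,[.594,-.098,.16])[0].astype(int)
hs=cv2.cvtColor(a['img'],cv2.COLOR_BGR2HSV)
m=(hs[...,0]<15)&(hs[...,1]>150)&(np.hypot(W[...,0]-o[0],W[...,1]-o[1])<.05)&(W[...,2]>.13)
p=W[m];print(len(p),p.min(0),p.max(0))
p=p[p[:,2]<o[2]-.019]
f=lambda c:np.linalg.norm(np.cross(p-np.array([c[0],c[1],.19]),np.array([c[2],c[3],1])/np.sqrt(1+c[2]**2+c[3]**2)),axis=1)-(.011+.0035*np.clip((p[:,2]-(o[2]-.058))/.042,0,1))
if len(p)>10: print(least_squares(f,[o[0],o[1],0,0],loss='soft_l1',f_scale=.001).x)
cv2.imwrite('pics/s5.png',cv2.resize(a['img'][v-60:v+60,u-80:u+80],None,fx=4,fy=4,interpolation=cv2.INTER_CUBIC))
E
```

```text
t: 13.6
ee_pos: [0.5804, -0.0986, 0.223]
tool_rot: [-0.001, 0.999, -0.032, 0.002]
wrist_force: [-0.1, -0.1, -0.4]
grip_width: 0.0211
[ 0.58063135 -0.09849741  0.22345808]
381 [ 0.56255622 -0.122068    0.16402421] [ 0.60170228 -0.07863827  0.25649626]
[ 0.57950248 -0.09757851  0.00255029 -0.00825585]
```

View pics/s5.png

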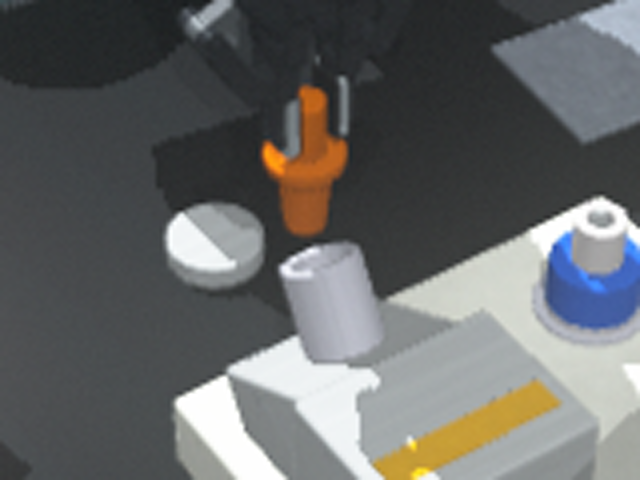

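The crop shows the plug hanging vertically at (306,170), above the neck mouth at (322,262). Now I bring the tip in and begin the tilt.

```bash
python3 -m pendant '[0.003,0.001,-0.005,0,1, 0.006,0.001,-0.010,0,1, 0.0095,0.001,-0.016,0,1, 0.013,0.001,-0.022,0,1, 0.0125,0.001,-0.024,0,1, 0.0118,0.001,-0.025,0,1, 0.009,0.001,-0.027,0,1, 0.006,0.001,-0.029,0,1, 0.004,0.001,-0.031,0,1, 0.0017,0.001,-0.0336,0,1, 0.0017,0.001,-0.0336,0,1]' 20; python3 - <<'E'
from h import *
from scipy.optimize import least_squares
a=cap('scene');W=cloud(a);o=get_obs()['ee_pos'];print(o)
u,v=proj(a,[.594,-.098,.16])[0].astype(int)
cv2.imwrite('pics/s6.png',cv2.resize(a['img'][v-60:v+60,u-80:u+80],None,fx=4,fy=4,interpolation=cv2.INTER_CUBIC))
E
```

```text
t: 14.75
ee_pos: [0.5824, -0.0977, 0.1906]
tool_rot: [-0.001, 0.999, -0.032, 0.003]
wrist_force: [3.1, -1.1, 3.9]
grip_width: 0.0209
[ 0.58246207 -0.09770419  0.19057187]
```

View pics/s6.png

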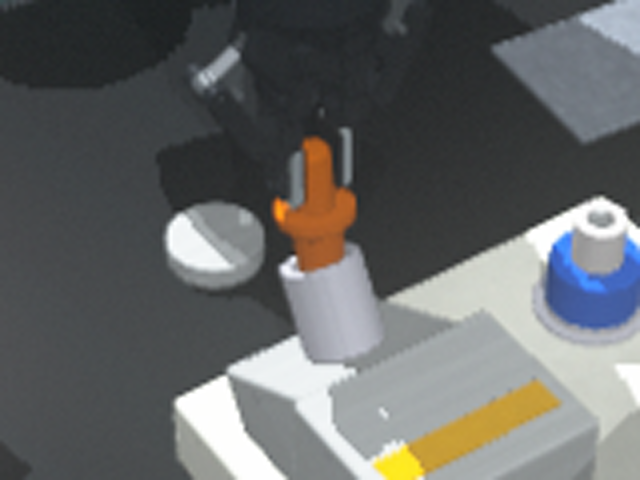

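The tip is inside the neck, the plug has started to lean, and forces are small. I continue.

```bash
python3 -m pendant '[-0.0014,0,-0.0028,0,1, -0.0028,0,-0.0055,0,1, -0.0037,0,-0.0083,0,1, -0.0047,0,-0.0112,0,1, -0.0054,0,-0.014,0,1, -0.006,0,-0.017,0,1, -0.006,0,-0.017,0,1]'
```

```text
t: 15.5
ee_pos: [0.5762, -0.0976, 0.1729]
tool_rot: [-0.001, 0.999, -0.032, 0.003]
wrist_force: [4.0, -0.3, -0.7]
grip_width: 0.0212
```

```bash
python3 -m pendant '[0.0003,0,-0.003,0,1, 0.0007,0,-0.0057,0,1, 0.0015,0,-0.0087,0,1, 0.0023,0,-0.0117,0,1, 0.0027,0,-0.0127,0,1, 0.0027,0,-0.0127,0,1]'; python3 - <<'E'
from h import *
a=cap('scene');o=get_obs();print(o['ee_pos'],o['wrist_force'])
u,v=proj(a,[.594,-.098,.16])[0].astype(int)
cv2.imwrite('pics/s7.png',cv2.resize(a['img'][v-60:v+60,u-80:u+80],None,fx=4,fy=4,interpolation=cv2.INTER_CUBIC))
E
```

```text
t: 16.1
ee_pos: [0.5782, -0.0977, 0.1603]
tool_rot: [-0.001, 0.999, -0.032, 0.002]
wrist_force: [-8.1, -0.1, 9.1]
grip_width: 0.0207
[ 0.57824126 -0.09764604  0.1602898 ] [-7.62546882  0.14885332 10.97875941]
```

View pics/s7.png

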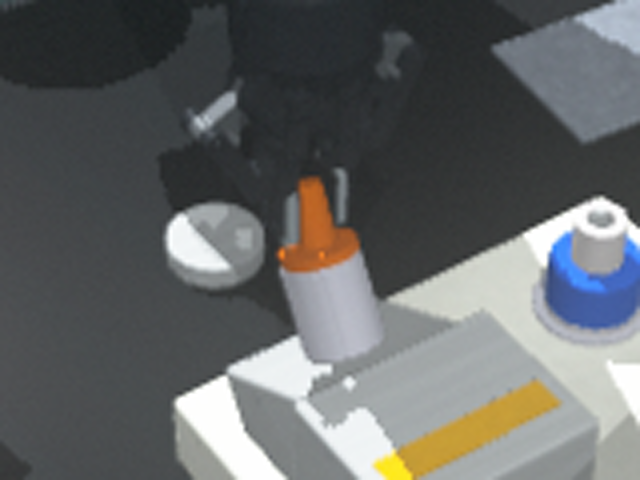

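The flange appears to lie on the rim at (318,250). I release, back off straight up, and check.

```bash
python3 -m pendant '[0,0,0,0,0.4, 0,0,0,0,0.4, 0,0,0,0,0.4, 0,0,0,0,0.4, 0,0,0,0,0.4, 0,0,0.02,0,0.4, 0,0,0.05,0,0.4, 0,0,0.09,0,0.4, -0.04,0,0.12,0,0.4, -0.08,0,0.12,0,0.4, -0.12,0,0.12,0,0.4, -0.15,0,0.12,0,0.4, -0.15,0,0.12,0,0.4]'; python3 - <<'E'
from h import *
from scipy.optimize import least_squares
g=-np.radians(3.53)
ex=np.array([np.cos(g),np.sin(g),0]);ey=np.array([-ex[1],ex[0],0]);ez=np.array([0,0,1.])
a=-.5*ex+.866*ez;v=.866*ex+.5*ez;M=np.array([.594,-.098,.1495])
for k in ('scene','top'):
    c=cap(k);W=cloud(c);hs=cv2.cvtColor(c['img'],cv2.COLOR_BGR2HSV)
    m=(hs[...,0]<15)&(hs[...,1]>150)&(np.linalg.norm(W-M,axis=-1)<.06)
    q=W[m]-M;U=q@a;V=q@v;Y=q@ey;R=np.hypot(V,Y)
    print(k,len(q),'U lo/hi',U.min(),U.max(),'V',V.min(),V.max(),'Y',Y.min(),Y.max())
    s=(U>-.002)&(U<.009)&(R>.0135)&(R<.0195)
    if s.sum()>8: print(' flange top: n',s.sum(),'plane U=c+aV+bY',np.linalg.lstsq(np.c_[np.ones(s.sum()),V[s],Y[s]],U[s],rcond=None)[0], np.median(U[s]))
    s=(U>.009)&(U<.037)&(R<.02)
    f=lambda p:np.linalg.norm(np.cross(np.c_[V[s]-p[0],Y[s]-p[1],U[s]-.02],np.array([p[2],p[3],1])/np.sqrt(1+p[2]**2+p[3]**2)),axis=1)-.011
    print(' knob',s.sum(),least_squares(f,[0,0,0,0],loss='soft_l1',f_scale=.001).x)
    if k=='scene':
        x,y=proj(c,[.594,-.098,.16])[0].astype(int);cv2.imwrite('pics/s8.png',cv2.resize(c['img'][y-50:y+50,x-65:x+65],None,fx=6,fy=6,interpolation=cv2.INTER_CUBIC))
E
```

```text
t: 17.45
ee_pos: [0.426, -0.0976, 0.2813]
tool_rot: [-0.0, 0.999, -0.032, 0.003]
wrist_force: [0.2, 1.0, -0.9]
grip_width: 0.0514
scene 278 U lo/hi 0.00013688668603676168 0.04157117637486785 V -0.021705454994991952 0.021882810546631416 Y -0.021376947741939212 0.020125674194106755
 flange top: n 51 plane U=c+aV+bY [ 0.00649986 -0.1399706   0.04378335] 0.005873864860813698
 knob 134 [-1.27164545e-03 -9.41381670e-05 -4.03045105e-02  2.38352873e-02]
top 165 U lo/hi 0.0004229953445754643 0.046363992304823735 V -0.013439695175963662 0.018580436169278326 Y -0.017761353734646917 0.01792922451531028
 flange top: n 49 plane U=c+aV+bY [ 0.00419877 -0.00034169 -0.01764481] 0.004192611152584372
 knob 52 [-0.00114872  0.00175388 -0.06761104  0.05976092]
```

View pics/s8.png

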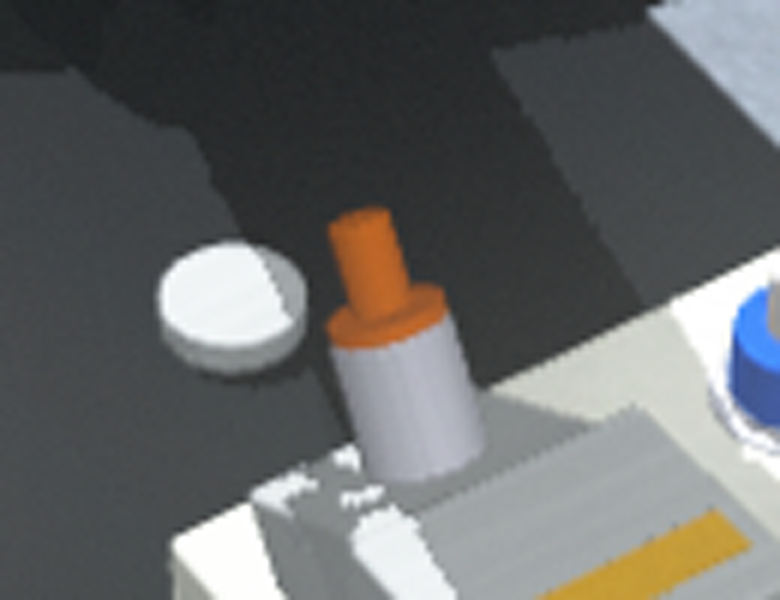

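The crop shows the plug seated with its flange on the rim all along the visible side. The depth fits hint at 0.04 to 0.07 rad of lean, which is near the noise. To be sure, I give the knob a gentle push along the neck's axis with the closed fingers.

```bash
python3 -m pendant '[0.03,0,0,0,1, 0.07,0,0,0,1, 0.11,0,0,0,1, 0.139,0,0,0,1, 0.139,0,-0.03,0,1, 0.139,0,-0.06,0,1, 0.139,0,-0.07,0,1, 0.139,0,-0.07,0,1, 0.139,0,-0.07,0,1]'
```

```text
t: 18.45
ee_pos: [0.5677, -0.0977, 0.212]
tool_rot: [-0.0, 0.999, -0.032, 0.003]
wrist_force: [-0.1, -0.1, -0.2]
grip_width: -0.0004
```

```bash
python3 -m pendant '[0.003,0,-0.005,0,1, 0.006,0,-0.01,0,1, 0.008,0,-0.014,0,1, 0.0095,0,-0.017,0,1, 0.011,0,-0.019,0,1, 0.012,0,-0.021,0,1, 0.012,0,-0.021,0,1]'
```

```text
t: 19.15
ee_pos: [0.5797, -0.0977, 0.1907]
tool_rot: [-0.001, 0.999, -0.032, 0.003]
wrist_force: [-0.6, 0.8, 0.1]
grip_width: -0.0
```

```bash
python3 -m pendant '[0.0005,0,-0.001,0,1, 0.001,0,-0.002,0,1, 0.0015,0,-0.003,0,1, 0.0015,0,-0.003,0,1]'
```

```text
t: 19.55
ee_pos: [0.5809, -0.0978, 0.1886]
tool_rot: [-0.0, 0.999, -0.032, 0.003]
wrist_force: [-6.9, 0.9, 8.8]
grip_width: -0.0
```

```bash
python3 -m pendant '[0.0005,0,-0.001,0,1, 0.0005,0,-0.001,0,1, -0.005,0,0.01,0,1, -0.015,0,0.03,0,1, -0.03,0,0.06,0,1, -0.07,0,0.09,0,1, -0.11,0,0.09,0,1, -0.15,0,0.09,0,1, -0.15,0,0.09,0,1, -0.15,0,0.09,0,1]'; python3 - <<'E'
from h import *
from scipy.optimize import least_squares
g=-np.radians(3.53)
ex=np.array([np.cos(g),np.sin(g),0]);ey=np.array([-ex[1],ex[0],0]);ez=np.array([0,0,1.])
a=-.5*ex+.866*ez;v=.866*ex+.5*ez;M=np.array([.594,-.098,.1495])
L=[cap('scene') for _ in range(3)]
Q=[]
for c in L:
    W=cloud(c);hs=cv2.cvtColor(c['img'],cv2.COLOR_BGR2HSV)
    Q.append(W[(hs[...,0]<15)&(hs[...,1]>150)&(np.linalg.norm(W-M,axis=-1)<.06)])
    b=W[(hs[...,0]>105)&(hs[...,0]<125)&(hs[...,1]>150)&(np.hypot(W[...,0]-.634,W[...,1]-.065)<.06)&(W[...,2]<.12)]
q=np.vstack(Q)-M;U=q@a;V=q@v;Y=q@ey;R=np.hypot(V,Y)
s=(U>.009)&(U<.037)&(R<.02)
f=lambda p:np.linalg.norm(np.cross(np.c_[V[s]-p[0],Y[s]-p[1],U[s]-.02],np.array([p[2],p[3],1])/np.sqrt(1+p[2]**2+p[3]**2)),axis=1)-.011
print('knob',least_squares(f,[0,0,0,0],loss='soft_l1',f_scale=.001).x,U.max())
# neck axis in same camera for reference
W=np.vstack([cloud(c)[(np.linalg.norm(cloud(c)-M,axis=-1)<.06)] for c in L])-M;u=W@a;vv=W@v;y=W@ey;r=np.hypot(vv,y)
s=(u<-.005)&(u>-.035)&(r<.027)&(r>.017)
f=lambda p:np.linalg.norm(np.cross(np.c_[vv[s]-p[0],y[s]-p[1],u[s]],np.array([p[2],p[3],1])/np.sqrt(1+p[2]**2+p[3]**2)),axis=1)-.022
print('neck',s.sum(),least_squares(f,[0,0,0,0],loss='soft_l1',f_scale=.001).x)
print('blue z',b[:,2].min(),np.percentile(b[:,2],98),b.mean(0))
E
```

```text
t: 20.55
ee_pos: [0.4305, -0.0978, 0.2797]
tool_rot: [-0.0, 0.999, -0.032, 0.004]
wrist_force: [0.0, 0.1, 0.4]
grip_width: 0.0003
knob [-0.00165305 -0.00054405 -0.01651845  0.01083046] 0.041789956511274456
neck 867 [-0.00060906 -0.00131041 -0.00142535 -0.00573585]
blue z 0.07831747537944578 0.08990378741390444 [0.64112756 0.05471934 0.08601524]
```

```bash
python3 - <<'E'
from h import *
c=cap('scene');cv2.imwrite('pics/s9.png',cv2.resize(c['img'][180:330,270:470],None,fx=4,fy=4))
E
```

```text
(no output)
```

View pics/s9.png

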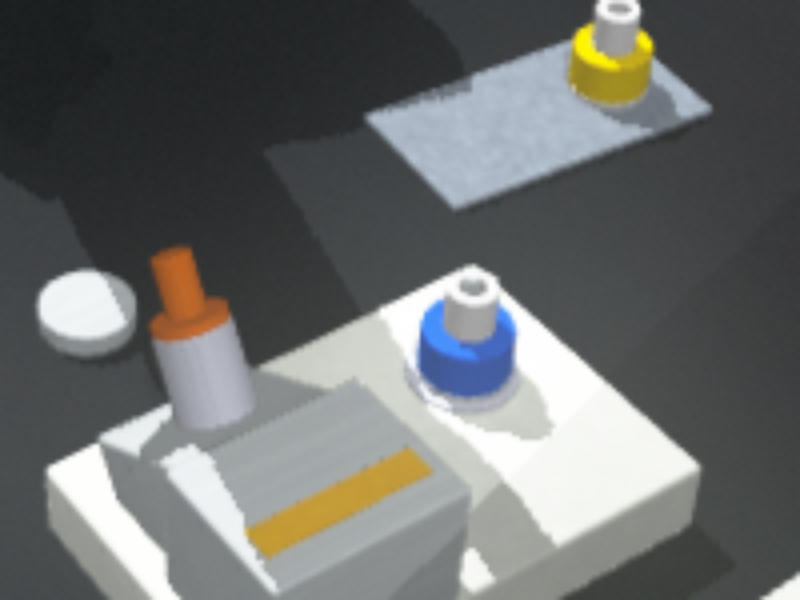

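The blue cartridge sits flat and upright on the seat at (467,350), and the plug is flush in the port at (190,318). The arm is clear, so I hand the job in.

```bash
python3 -c "
from workcell import *
print(sign_off(), get_obs()['t'])"
```

```text
the job is handed in; nothing more can be done
the job is handed in; nothing more can be done
```

I handed the job in at about 21 s with both steps done. Sign-off gives no verdict, so the result rests on my own checks.

- **Blue cartridge:** I lowered it onto the spindle until it touched the seat at about 11 N, then let go. After release, the camera fit put its axis about 1 mm from the spindle's, upright within about 0.02 rad. The last picture shows it sitting flat on the seat.
- **Orange plug:** I took the smallest orange plug, the one in the rack. The tool only points down, so I let the neck tilt the plug in the jaws as it went in. I then released it and pushed the knob along the neck's axis with the closed fingers, at about 11 N. The last fit shows about 0.02 rad of lean and 1–2 mm off the axis, and the flange looks flush on the side I could see.
- **Left alone:** The yellow cartridge and test disc look unmoved in the last picture. The grey plug was in place when last viewed. I did not re-measure it or the tools, but my moves stayed clear of them. The arm was clear of everything at the end.

**Checks that disagreed:**
- Before the final push, the depth fits gave the plug 0.04–0.07 rad of lean; afterwards about 0.02.
- My last colour mask caught only the upper part of the blue drum, probably because of the lighting, so I confirmed that one by eye.
- The wrist and top cameras differed by about 2–4 mm in y.

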